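Run a flat tin along the fence into the date coder's corner

ROBOT

A 7-joint arm with a two-finger parallel gripper is mounted at the origin on the work surface. World frame = base frame: x ahead of the robot, y to its left, z up, the work surface at z = 0. Lengths are in m, angles in rad, forces in N, time in s.
With the tool pointing down it reaches from about 0.4 to 0.875 m from the base axis. Payload 4.4 kg.
Tool frame: the origin (TCP) lies midway between the tips of the shut fingers; the grasp point (between the pads) lies 19 mm behind it; z points along the fingers, y is the direction in which the jaws open and shut (so a half turn about z gives the same grasp; the last joint's range is limited). The gripper opens to 85 mm and grips with 20 to 120 N. Pads are 22 mm wide; open, the fingers measure 114 mm over their backs; the gripper's body (76 mm by 85 mm) begins 54 mm behind the grasp point. The pads swing forward as they close: fully open they stand 13 mm farther back than shut.
Start: joints at [-1.368, 0.628, 0.038, 1.517, -0.027, 0.996, -0.02], TCP at [0.173, 0.627, 0.231] pointing down, gripper open.
Joint ranges: [-3.06, 3.06], [-0.37, 2.12], [-1.25, 1.32], [0.18, 2.47], [-1.1, 4.24], [0.23, 1.98], [-2.94, 2.94]. Speed limits (rad/s): [2.57, 2.57, 3.14, 3.14, 3.14, 3.14, 3.14].

INTERFACE

Orientations are given as a 3x3 rotation matrix whose columns are the frame's x, y, z axes.
In Python, from cell import manip gives the robot as it stands. Calls block until the motion is done:
- manip.movep(position, orientation): joint-space move of the TCP to a pose.
- manip.move_straight(position, rotation=None, velocity=0.15, f_stop=None): straight line of the TCP; rotation=None keeps the orientation; velocity is the mean speed in m/s. With f_stop (N) it stops when the force on the tool has changed by that much, and returns True; else False.
- manip.move_j(angles): joint-space move.
- manip.command_gripper(opening): finger opening in m; the grip force is fixed at half the most; returns when the fingers have stopped.
- manip.dwell(seconds).
- manip.ik(position, orientation): joint angles nearest the present ones, or None.
- manip.camera(name): name is "scene" or "side" or "wrist"; returns a dict with "image" (400x640x3 uint8, red, green, blue), "K" (3x3 intrinsics, pixels), "k1" (the pictures are not rectified: a ray, as slopes to the right and down, at radius r is drawn at 1 + k1 r^2 times it, then the intrinsics apply), "rvec" (rotation vector, rad) and "tvec" (3), from world to camera coordinates, as OpenCV has them; the wrist camera has in their place "mount" (4x4, takes a point from camera to tool coordinates, whose origin is the TCP and whose axes are the flange's). Camera axes: x right, y down, z forward; pixel columns grow to the right and rows downward; lengths in m; the calibration is good to about 2 mm. A picture is of the moment at which its call begins: read the wrist's pose just before it. There is no depth.
A pose or a line that the arm cannot do raises manip.Unreachable and nothing moves.
- manip.job_done(): hands the job in, once; it reports no verdict.
Trained networks look in a picture, given as the dict that the camera call returned (one of the last four; its "shot" number tells which), for a name from the list of things; names that differ only in an ending like _2 or _b are one class to them, and where a whole thing is asked for, a point or a joint stands for the part that bears it (a point fixed in the world has none). Each returns a list of dicts, best first, with "score" (0 to 1); they miss things now and then, are a little off and sometimes report something else, mostly with a low value. They report only what shows in the picture. A call takes as long as a camera call.
- manip.recognise(picture, name): "location" ([column, row] in pixels, amid what is visible of it).
Readings, each from a call of its own:
- manip.read_time(): time.
- manip.read_joint_pos(): joint angles.
- manip.read_qd(): joint speeds.
- manip.read_effort(): joint torques, N m.
- manip.read_tool_pos(): TCP position.
- manip.read_orientation(): TCP orientation.
- manip.read_wrist_force(): force on the tool from outside, world axes, zero at the start.
- manip.read_ft_torque(): the same for the moment, N m.
- manip.read_opening(): finger opening in m.
Only numpy, scipy, OpenCV 4.12 (cv2) and the standard library are available. Lean on these libraries where they do the work, as an engineer would, in place of code of your own. Each camera call takes 0.05 s, during which the arm holds its last target.

TASK

Load the date coder by hand-feeding the loose flat tin: with the fingertips push it square against the guide fence near the feed end where it lies, then, keeping it against the fence, slide it along the fence into the corner pocket until it sits fully home against the end stop, and take the hand away. Slide it only: do not pick it up or tip it, do not shift the end stop, and leave the canister, the scoop and the tray of finished tins where they are.

Things in the scene. Friction and masses are not known exactly. Their poses are not given: they have to be found in the camera images.
- tin: The tin to be coded: flat closed rectangular tin of bare tinplate, 44 mm (its x) by 64 mm (its y, long side) by 22 mm high, about 120 g. Lies loose on the coder's dark plate near the feed end, clear of the fence, up to 0.5 rad askew. Origin: centre of its underside, z up. Same either way round.
- coder: Hand-fed date coder, fixed, its place and yaw vary. Dark work plate 200 mm (x) by 420 (y) by 10 thick, on which the tin slides. Origin: centre of the plate's underside, on the bench; x away from the robot, y along the fence from feed end (-y) to pocket end (+y), z up. All on it is under 45 mm above the bench, except the print head.
- fence (a point): Point on the aluminium guide fence's working face, at plate level, half-way along: 45 mm to +x of the coder's origin, 10 mm above the bench. Axes as the coder's. The fence runs 200 mm either way along y, is 12 mm thick (to +x) and 16 mm high; the face looks to -x, towards the robot.
- corner (a point): Inner corner of the pocket, at plate level (10 mm above the bench), where fence face and end stop face meet; axes as the coder's. It lies 110 to 140 mm to +y of fence, set anew each time. The tin fully home has its origin at (-22, -32, 0) mm here, long side along y; its rear 28 mm or more then stands out of the pocket.
- stop_mid (a point): Middle of the end stop's face, at plate level: 29 mm to -x of the corner. The stop is an aluminium block 58 mm (x) by 30 (y, behind this face) by 16 high, with a clamp bridge and black thumb knob up to 34 mm above the plate at its back. Clamped to the fence; yields only above about 60 N. Axes as the coder's.
- keeper (a point): Front end, inner face, plate level, of the straight part of the steel keeper strip that makes the corner a pocket: 49 mm to -x and 24 mm to -y of the corner, so the pocket is 5 mm wider than the tin. The strip is 6 mm thick, 12 high, runs along y from the stop to here, then flares outward (-x) for 12 mm more.
- head (a point): Middle of the top of the grey print head, which stands behind the fence beside the pocket and looks through a small window in it: 54 mm along y, 105 mm along x, top 55 mm above the bench, its front 22 mm behind the fence's working face. Axes as the coder's.
- canister: Bystander: round upright steel canister with black lid, 76 mm diameter, 68 mm high, standing on the bench beyond one end of the coder's plate. Origin: centre of its underside.
- tray: Bystander: white tray 120 by 160 by 30 mm holding four finished tins of the same kind, on the bench beyond the other end of the coder's plate (which end varies). Origin: centre of its underside.
- scoop: Bystander: steel scoop with a box-shaped bowl 55 by 85 by 28 mm and a round handle 92 mm long towards its -y, lying on the bench between the robot and the coder's pocket end. Origin: centre of the bowl's underside.

How it is judged:
By the outcome, as a careful person would: the job done as asked, in the order asked, and still so for the second after the job is handed in, with the robot touching nothing.
It also fails if it takes over 54 s, if anything falls off the work surface, if the arm or the gripper's body presses on something with over 40 N, if the wrist force passes 120 N, or if a joint passes its speed limit or range.

## Working session

There is one attempt and no reset: what is moved stays moved. The work goes in short steps, each a Python script; the robot and the scene stay as the last script left them, time stands still between calls to the robot, and variables do not carry over. Pictures are saved under pics/ and viewed, and the job is handed in when it is done.

```bash
mkdir -p pics; ls
cat > h.py <<'E'
import numpy as np, cv2, pickle
from cell import manip
def save(d,n):
    cv2.imwrite('pics/'+n+'.png', d['image'][:,:,::-1])
E
python3 - <<'E'
from h import *
print(manip.read_time(), manip.read_tool_pos(), manip.read_orientation())
for c in ['scene','side','wrist']:
    R=manip.read_orientation();p=manip.read_tool_pos()
    d=manip.camera(c); save(d,c+'0'); d['R']=R;d['p']=p
    pickle.dump(d,open(c+'0.pkl','wb'))
    print(c,{k:v for k,v in d.items() if k not in('image','R','p')})
    for n in ['tin','coder','corner','fence','keeper','stop_mid','head','canister','tray','scoop']:
        print(n,[(np.round(r['location'],1),round(r['score'],2)) for r in manip.recognise(d,n)][:4])
E
```

```text
pics
0.0 [0.17244839 0.62606359 0.23040034] [[-9.64071484e-01  2.65642508e-01 -4.80715280e-04]
 [ 2.65642942e-01  9.64069757e-01 -1.82514083e-03]
 [-2.13919243e-05 -1.88726485e-03 -9.99998219e-01]]
scene {'K': array([[511.40205931,   0.        , 322.90047668],
       [  0.        , 511.40205931, 195.36448748],
       [  0.        ,   0.        ,   1.        ]]), 'k1': -0.11343997427215365, 'rvec': array([ 2.13066681,  1.31576134, -0.45735363]), 'tvec': array([-0.26997097, -0.33495057,  1.89627006]), 'shot': 1}
tin [(array([264.1, 228.7]), 0.8)]
coder [(array([306.5, 234.4]), 0.98)]
corner [(array([343.2, 216.6]), 0.58)]
fence [(array([305.1, 232.6]), 0.74)]
keeper [(array([341.8, 212.1]), 0.86)]
stop_mid [(array([342.1, 215. ]), 0.7)]
head [(array([306.1, 233.2]), 0.89)]
canister [(array([394.9, 184.2]), 0.69)]
tray [(array([194.7, 283.1]), 0.73)]
scoop [(array([310.2, 178.8]), 0.94), (array([395.6, 187.4]), 0.43), (array([307. , 233.3]), 0.24)]
side {'K': array([[466.39028133,   0.        , 320.84109857],
       [  0.        , 466.39028133, 200.78470069],
       [  0.        ,   0. 
[... 512 characters left out ...]
4]), 0.89)]
scoop [(array([285.1, 215.2]), 0.96)]
wrist {'K': array([[280.73173869,   0.        , 324.92024739],
       [  0.        , 280.73173869, 198.82754723],
       [  0.        ,   0.        ,   1.        ]]), 'k1': 0.008183884344027115, 'mount': array([[ 4.00217383e-04, -9.65048170e-01, -2.62072262e-01,
         6.60202500e-02],
       [ 9.99999888e-01,  4.52893214e-04, -1.40596449e-04,
        -1.63201819e-04],
       [ 2.54373095e-04, -2.62072176e-01,  9.65048242e-01,
        -1.43694489e-01],
       [ 0.00000000e+00,  0.00000000e+00,  0.00000000e+00,
         1.00000000e+00]]), 'shot': 3}
tin []
coder []
corner []
fence []
keeper []
stop_mid []
head []
canister []
tray []
scoop []
```

View pics/scene0.png

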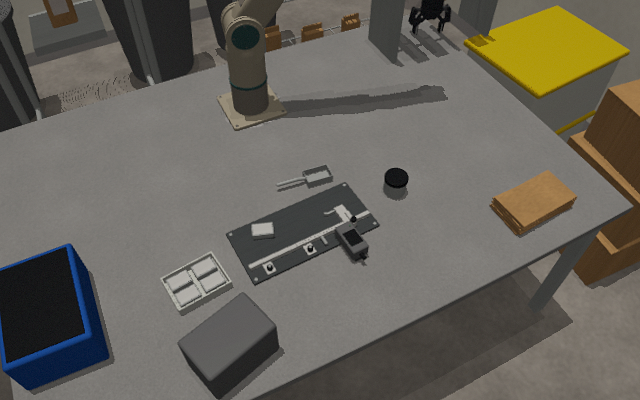

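View pics/side0.png

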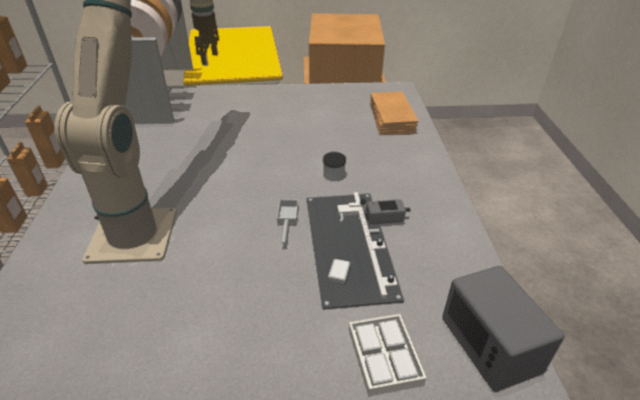

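View pics/wrist0.png

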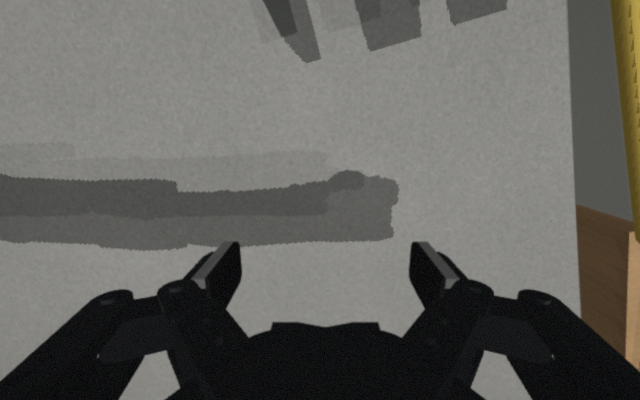

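The scene view shows the plate with its fence on the far side, the tin at (262,229), the pocket near (343,214) and the head at (352,240). The side view shows the tin at (340,270). I'll triangulate these and then look closer with the wrist camera.

```bash
cat >> h.py <<'E'
def undist(d,uv):
    K=d['K'];D=np.array([d['k1'],0,0,0,0.])
    # model: x_d = x(1+k1 r^2): OpenCV's
    return cv2.undistortPoints(np.array(uv,float).reshape(-1,1,2),K,D,criteria=(3,50,1e-10)).reshape(-1,2) if False else cv2.undistortPointsIter(np.array(uv,float).reshape(-1,1,2),K,D,None,None,(3,50,1e-10)).reshape(-1,2)
def pose(d): # cam->world R,c
    if 'mount' in d:
        M=d['mount']; return d['R']@M[:3,:3], d['R']@M[:3,3]+d['p']
    R=cv2.Rodrigues(d['rvec'])[0]; return R.T, -R.T@d['tvec']
def onplane(d,uv,z):
    R,c=pose(d); n=undist(d,uv); r=np.c_[n,np.ones(len(n))]@R.T
    return c+r*((z-c[2])/r[:,2])[:,None]
def proj(d,P):
    R,c=pose(d); return cv2.projectPoints(np.array(P,float).reshape(-1,3),cv2.Rodrigues(R.T)[0],-R.T@c,d['K'],np.array([d['k1'],0,0,0,0.]))[0].reshape(-1,2)
def shot(name,c='wrist'):
    R=manip.read_orientation();p=manip.read_tool_pos()
    d=manip.camera(c); d['R']=np.array(R);d['p']=np.array(p); save(d,name); pickle.dump(d,open(name+'.pkl','wb')); return d
E
python3 - <<'E'
from h import *
s=pickle.load(open('scene0.pkl','rb'));q=pickle.load(open('side0.pkl','rb'))
for n,a,b,z in [('tin',[262,229],[340,270],.032),('head',[351,236],[388,206],.055),('can',[396,176],[334,158],.068),('plate c1',[227,234],[325,306],.01),('c2',[346,183],[307,198],.01),('c3',[254,282],[401,299],.01),('c4',[379,223],[367,194],.01),('scoop',[316,175],[288,213],.01),('handle',[278,186],[284,243],.01)]:
    print(n,onplane(s,[a],z).round(3),onplane(q,[b],z).round(3))
E
```

```text
tin [[ 0.567 -0.186  0.032]] [[ 0.563 -0.191  0.032]]
head [[0.718 0.027 0.055]] [[0.72  0.024 0.055]]
can [[0.588 0.258 0.068]] [[0.584 0.256 0.068]]
plate c1 [[ 0.522 -0.282  0.01 ]] [[ 0.519 -0.284  0.01 ]]
c2 [[0.502 0.131 0.01 ]] [[0.492 0.128 0.01 ]]
c3 [[ 0.709 -0.271  0.01 ]] [[ 0.705 -0.273  0.01 ]]
c4 [[0.687 0.144 0.01 ]] [[0.679 0.138 0.01 ]]
scoop [[0.428 0.06  0.01 ]] [[0.433 0.06  0.01 ]]
handle [[ 0.417 -0.07   0.01 ]] [[ 0.421 -0.065  0.01 ]]
```

```bash
cat >> h.py <<'E'
def tool(yaw):
    y=np.array([-np.sin(yaw),np.cos(yaw),0]);z=np.array([0,0,-1.]);return np.c_[np.cross(y,z),y,z]
E
python3 - <<'E'
from h import *
print(manip.read_time())
R=tool(0.05)
manip.movep([0.60,-0.09,0.24],R)
print(manip.read_time(), manip.read_joint_pos())
d=shot('w1')
for n in ['tin','corner','fence','keeper','stop_mid','head']:
    r=manip.recognise(d,n); print(n,[(np.round(x['location'],1),round(x['score'],2)) for x in r][:3])
E
```

```text
1.65
4.5833 [-0.02640718  0.5629881   0.20361095  1.63783007 -0.13334085  0.95441838
  1.84636766]
tin [(array([248.5, 142. ]), 0.61)]
corner [(array([435.3, 191.2]), 0.65)]
fence [(array([353.8, 171.4]), 0.86)]
keeper [(array([435.2, 191.7]), 0.84)]
stop_mid []
head [(array([353.4, 173.7]), 0.65), (array([ 76.8, 189.3]), 0.31)]
```

View pics/w1.png

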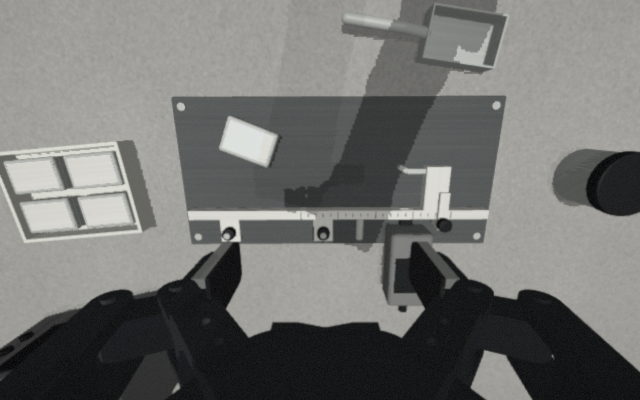

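The whole plate shows: tin corners around (220–278,117–166), the fence's white band at rows 210–219, the stop at about (437,190), and the keeper at about (412,170). Zooming in for accurate corners.

Run:
```python
from h import *
d=pickle.load(open('w1.pkl','rb'));im=d['image'][:,:,::-1]
a=cv2.resize(im[85:255,165:345],None,fx=4.4,fy=3.5,interpolation=cv2.INTER_CUBIC)
a=cv2.resize(im[100:250,165:345],None,fx=4,fy=4,interpolation=cv2.INTER_CUBIC);cv2.imwrite('pics/z1.png',a)
b=cv2.resize(im[90:250,370:520],None,fx=3.7,fy=3.7,interpolation=cv2.INTER_CUBIC)
b=cv2.resize(im[130:250,375:510],None,fx=5,fy=5,interpolation=cv2.INTER_CUBIC);cv2.imwrite('pics/z2.png',b)
```

```text
(no output)
```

View pics/z1.png

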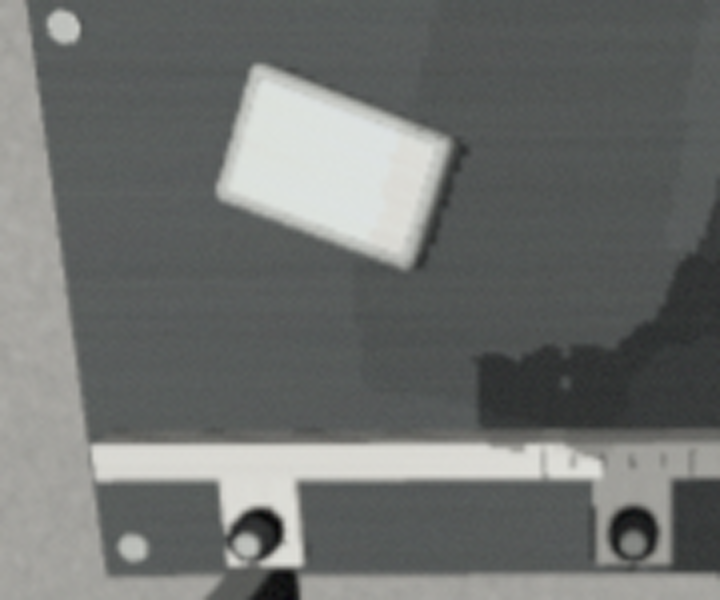

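View pics/z2.png

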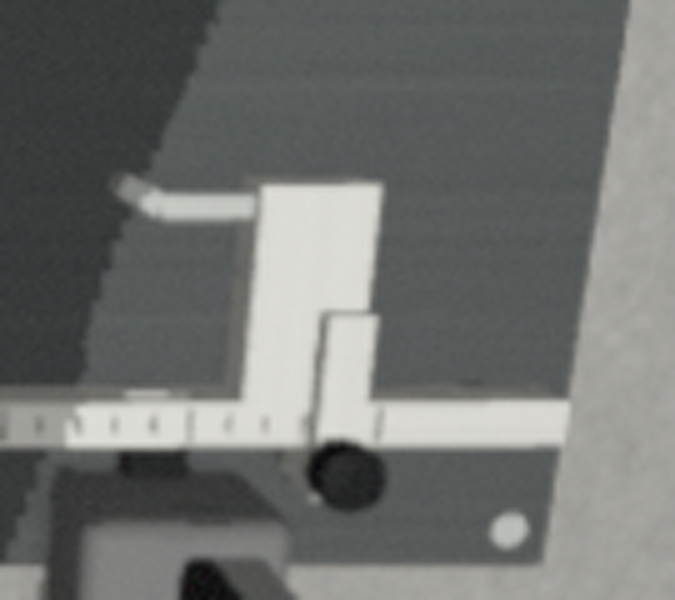

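Run:
```python
from h import *
d=pickle.load(open('w1.pkl','rb'))
F=onplane(d,[[188.7,210.7],[489,210.2]],.026)[:,:2];print('fence ends',F.round(4),np.linalg.norm(F[1]-F[0]))
v=F[1]-F[0];yaw=np.arctan2(-v[0],v[1]);print('yaw',yaw)
ey=v/np.linalg.norm(v);ex=np.array([ey[1],-ey[0]])
fm=F.mean(0);print('fence mid',fm)
P=onplane(d,[[172.5,97],[505,96.5],[191.5,243.5],[484,243]],.01)[:,:2];print('plate',P.round(4),'centre->fence', ((P-fm)@np.c_[ex,ey]).round(4))
S=onplane(d,[[424,209.6],[427,167]],.026)[:,:2];print('stop in fence',((S-fm)@np.c_[ex,ey]).round(4))
Kp=onplane(d,[[407,173.6]],.022)[:,:2];print('keeper',((Kp-fm)@np.c_[ex,ey]).round(4))
T=np.array([[257,64],[455,140],[413,271],[217,195]])/4+[165,100]
T=onplane(d,T,.032)[:,:2];Tf=(T-fm)@np.c_[ex,ey];print('tin',Tf.round(4),Tf.mean(0),[np.linalg.norm(Tf[i]-Tf[i-1]).round(4) for i in range(4)])
l=Tf[1]-Tf[0]; print('tin angle',np.arctan2(-l[0],l[1]), 'centre world',T.mean(0))
s=pickle.load(open('scene0.pkl','rb'));q=pickle.load(open('side0.pkl','rb'))
```

```text
fence ends [[ 0.657  -0.2678]
 [ 0.6355  0.1316]] 0.39993792547460283
yaw 0.053804792136651666
fence mid [ 0.64626723 -0.06807303]
plate [[ 0.5136 -0.2844]
 [ 0.4915  0.1308]
 [ 0.712  -0.2752]
 [ 0.6893  0.1446]] centre->fence [[-0.1441 -0.2089]
 [-0.1439  0.2069]
 [ 0.0545 -0.2104]
 [ 0.0544  0.21  ]]
stop in fence [[-0.001   0.1136]
 [-0.058   0.1122]]
keeper [[-0.0488  0.0885]]
tin [[-0.1209 -0.133 ]
 [-0.0986 -0.0747]
 [-0.0584 -0.0897]
 [-0.0821 -0.1489]] [-0.08997988 -0.11159138] [np.float64(0.0419), np.float64(0.0624), np.float64(0.0429), np.float64(0.0638)]
tin angle -0.3646959356621236 centre world [ 0.56241882 -0.18434194]
```

The geometry agrees with the given sizes: fence 400 mm, keeper at −49, stop 58 wide, tin 43×63. The corner is at about y=+113 mm in the fence frame, and the tin is at (−90,−112), yaw −0.36. Next is the push to the fence with two fingertips.

```bash
cat >> h.py <<'E'
yaw=0.0538; fm=np.array([0.64627,-0.06807]); ex=np.array([np.cos(yaw),np.sin(yaw)]);ey=np.array([-np.sin(yaw),np.cos(yaw)])
Rt=tool(yaw)
def W(px,py,z): return np.r_[fm+px*ex+py*ey,z]
def loc():
    p=np.array(manip.read_tool_pos());return np.r_[(p[:2]-fm)@ex,(p[:2]-fm)@ey,p[2]].round(4)
E
python3 - <<'E'
from h import *
manip.command_gripper(0.03)
manip.movep(W(-.151,-.112,.08),Rt); print(manip.read_time(),loc())
manip.move_straight(W(-.151,-.112,.017),Rt,velocity=.1); print(manip.read_time(),loc(),manip.read_wrist_force(),manip.read_opening())
d=shot('s1','scene');d=shot('w2')
E
```

```text
6.3667 [-0.1491 -0.1117  0.0807]
7.15 [-0.1505 -0.1121  0.0174] [-0.59315852 -0.17285274  0.42010912] 0.030218166624071948
```

View pics/w2.png

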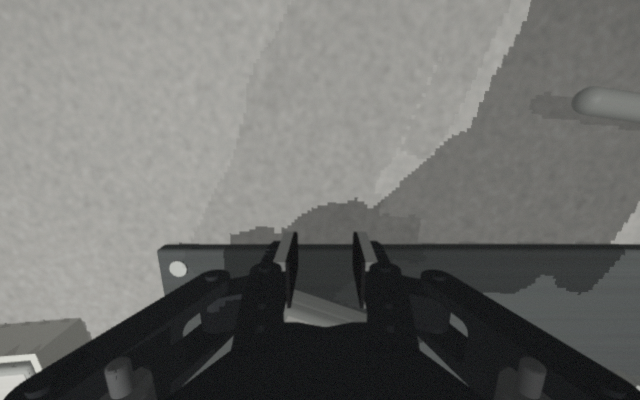

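The fingers are down at the plate's near edge, with the tin just beyond and visible between them at (320,307). Now pushing.

Run:
```python
from h import *
r=manip.move_straight(W(-.064,-.112,.017),Rt,velocity=.05,f_stop=8); print(r,manip.read_time(),loc(),manip.read_wrist_force())
if not r:
    r=manip.move_straight(W(-.050,-.112,.017),Rt,velocity=.015,f_stop=6); print(r,manip.read_time(),loc(),manip.read_wrist_force())
d=shot('s2','side');d=shot('s3','scene')
im=d['image'][180:300,200:400,::-1];cv2.imwrite('pics/s3z.png',cv2.resize(im,None,fx=4,fy=4,interpolation=2))
```

```text
False 9.1417 [-0.064  -0.1121  0.0171] [-0.33933831  0.22592521 -0.54473041]
True 9.8083 [-0.0558 -0.1118  0.0164] [-0.05099814  0.11720693 -1.10058056]
```

View pics/s3z.png

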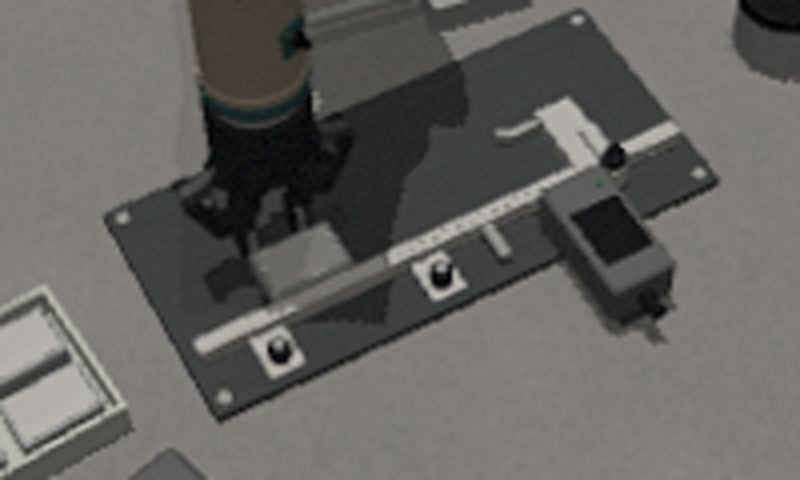

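The stop came at px=−55.8 mm, against −55 expected for flush. I'll press once more gently, back off and check.

Run:
```python
from h import *
r=manip.move_straight(W(-.049,-.112,.017),Rt,velocity=.015,f_stop=8); print(r,manip.read_time(),loc(),manip.read_wrist_force())
manip.move_straight(W(-.075,-.112,.017),Rt,velocity=.08)
manip.move_straight(W(-.085,-.112,.12),Rt,velocity=.2)
manip.command_gripper(0.0)
manip.movep(W(-.06,-.195,.15),Rt); print(manip.read_time(),loc())
d=shot('w3')
cv2.imwrite('pics/w3z.png',cv2.resize(d['image'][90:290,250:510,::-1],None,fx=3,fy=3,interpolation=2))
```

```text
True 10.3 [-0.0558 -0.1116  0.0156] [-0.72819808  0.11071437 -0.45591814]
12.2083 [-0.0602 -0.1966  0.1501]
```

View pics/w3.png

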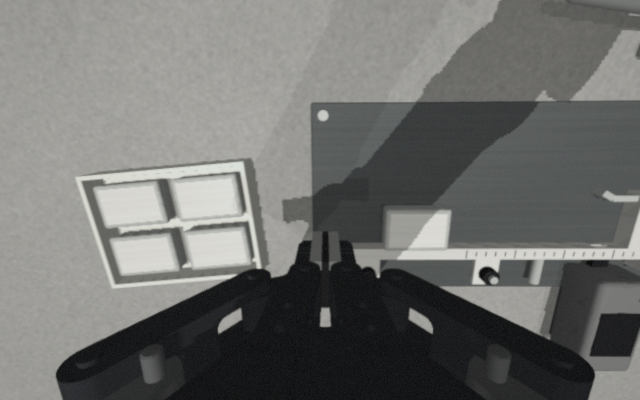

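View pics/w3z.png

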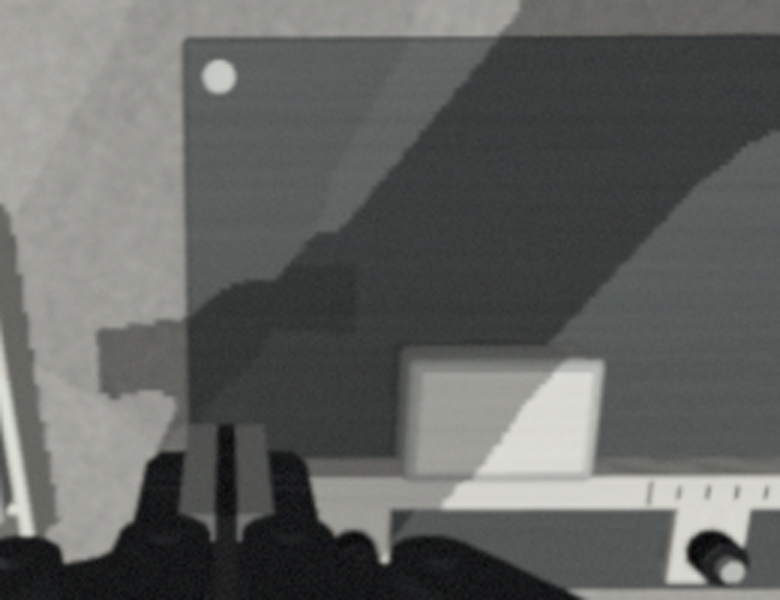

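The tin lies square against the fence at (384–452,207–249) in the full image. Now locating its top corners.

Run:
```python
from h import *
d=pickle.load(open('w3.pkl','rb'))
T=np.array([[409,358],[605,358],[595,478],[403,476]])/3+[250,90]
T=onplane(d,T,.032)[:,:2]-fm
print((T@np.c_[ex,ey]).round(4))
```

```text
[[-0.0445 -0.137 ]
 [-0.0444 -0.0734]
 [-0.0019 -0.0719]
 [-0.0027 -0.1367]]
```

Run:
```python
from h import *
manip.movep(W(-.026,-.178,.07),Rt)
manip.move_straight(W(-.026,-.178,.017),Rt,velocity=.1); print(manip.read_time(),loc(),manip.read_wrist_force())
r=manip.move_straight(W(-.0225,-.02,.017),Rt,velocity=.05,f_stop=8); print(r,manip.read_time(),loc(),manip.read_wrist_force())
d=shot('w4');d=shot('s4','scene')
cv2.imwrite('pics/s4z.png',cv2.resize(d['image'][180:300,200:400,::-1],None,fx=4,fy=4,interpolation=2))
```

```text
13.3833 [-0.0259 -0.1783  0.0171] [0.52200241 0.0453088  0.20232709]
False 16.6917 [-0.0224 -0.0201  0.017 ] [-0.30676572 -1.16130134 -0.48129151]
```

View pics/s4z.png

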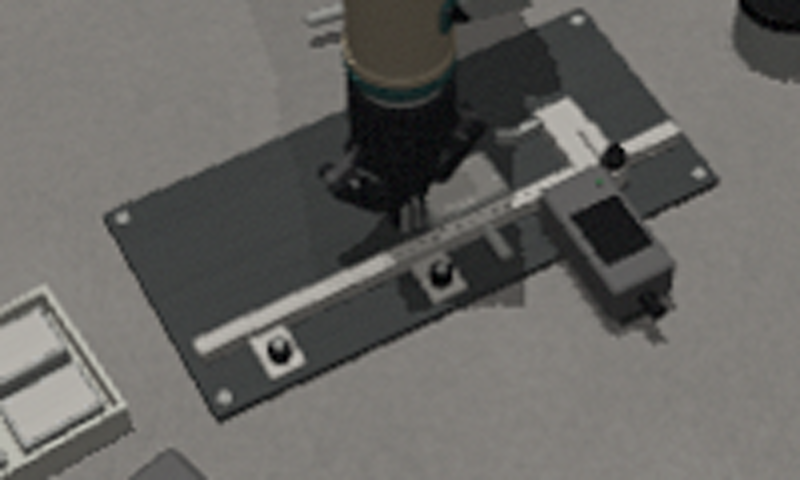

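View pics/w4.png

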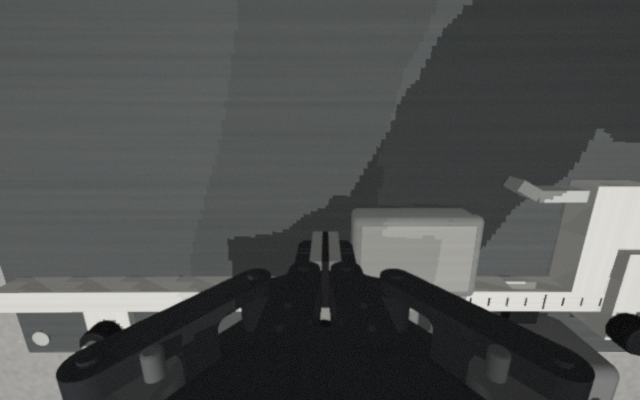

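The tin (352–483,208–296) is still at the fence and short of the keeper flare at (507,182). Checking squareness before it enters the pocket.

Run:
```python
from h import *
d=pickle.load(open('w4.pkl','rb'))
cv2.imwrite('pics/w4z.png',cv2.resize(d['image'][170:330,330:640,::-1],None,fx=2.5,fy=2.5,interpolation=2))
# expected outlines
g=.0128
print('tin top square expect', proj(d,[W(-.044,-.006+a,.032) for a in(0,.064)]+[W(0,-.006+.064,.032)]).round(1))
print('fence top edge', proj(d,[W(0,-.15,.026),W(0,.1,.026)]).round(1))
```

```text
tin top square expect [[354.4 217.9]
 [487.1 218. ]
 [474.5 297.6]]
fence top edge [[ 85.6 291.2]
 [546.7 291.3]]
```

View pics/w4z.png

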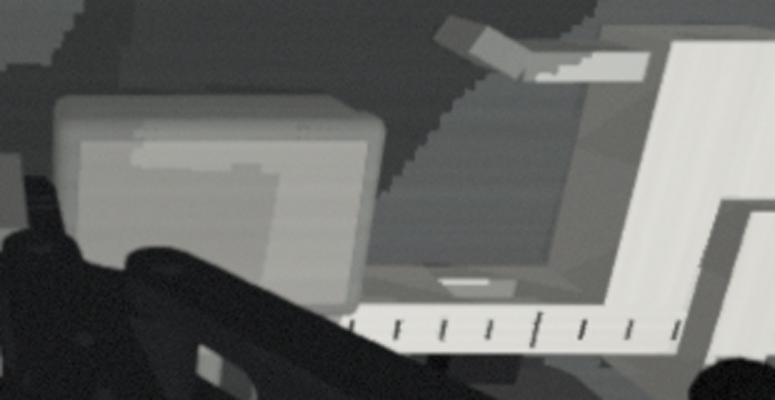

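Square and flush. Sliding on into the pocket, with a slow finish under a force stop.

Run:
```python
from h import *
r=manip.move_straight(W(-.021,.026,.017),Rt,velocity=.04,f_stop=8); print(r,manip.read_time(),loc(),manip.read_wrist_force())
if not r:
    r=manip.move_straight(W(-.0205,.045,.017),Rt,velocity=.012,f_stop=8); print(r,manip.read_time(),loc(),manip.read_wrist_force())
d=shot('w5')
cv2.imwrite('pics/w5z.png',cv2.resize(d['image'][170:330,330:640,::-1],None,fx=2.5,fy=2.5,interpolation=2))
```

```text
False 18.0917 [-0.0205  0.0261  0.0171] [ 0.12179474  0.25633321 -0.23205265]
True 19.0833 [-0.0213  0.0347  0.0168] [ 0.11682508 -0.12341386 -0.0472415 ]
```

View pics/w5z.png

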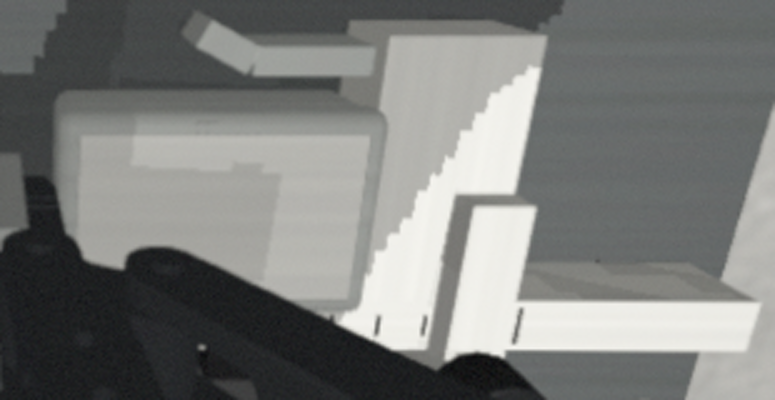

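Run:
```python
from h import *
r=manip.move_straight(W(-.020,.048,.017),Rt,velocity=.012,f_stop=12); print(r,manip.read_time(),loc(),manip.read_wrist_force())
manip.move_straight(W(-.022,.005,.017),Rt,velocity=.06)
manip.move_straight(W(-.022,-.01,.12),Rt,velocity=.15)
manip.movep(W(-.06,.0,.17),Rt); print(manip.read_time(),loc())
d=shot('w6')
cv2.imwrite('pics/w6z.png',cv2.resize(d['image'][140:300,330:530,::-1],None,fx=3.7,fy=3.7,interpolation=2))
```

```text
True 19.8083 [-0.0219  0.0346  0.0164] [ 0.13932945 -1.19297927  0.21328914]
21.6417 [-0.0603  0.0005  0.17  ]
```

View pics/w6.png

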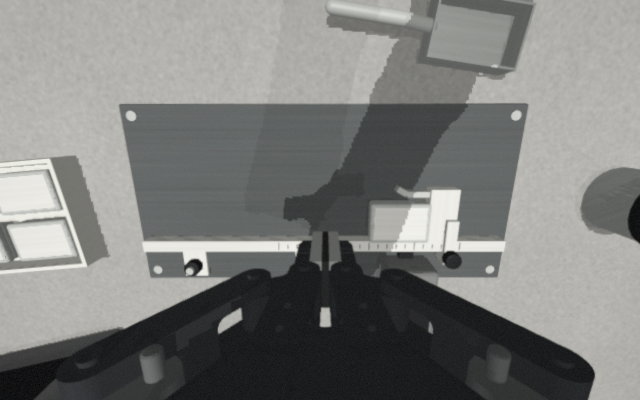

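View pics/w6z.png

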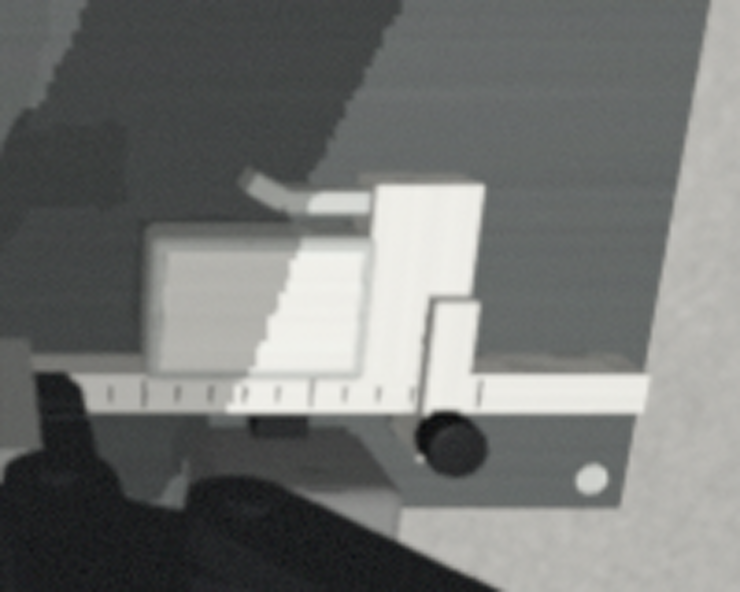

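The tin is in the pocket at (370–430,201–242), touching the stop and at the fence, and the scoop, canister and tray look unmoved. One numeric check before handing in.

Run:
```python
from h import *
d=pickle.load(open('w6.pkl','rb'))
def L(uv,z): return ((onplane(d,np.array(uv)/3.7+[330,140],z)[:,:2]-fm)@np.c_[ex,ey]).round(4)
print('tin top',L([[148,238],[371,238],[362,376],[146,375]],.032))
print('stop',L([[374,183],[362,374]],.026),'fence end',L([[648,374]],.026))
d2=shot('s6','scene');s=pickle.load(open('scene0.pkl','rb'))
d3=shot('s7','side');q=pickle.load(open('side0.pkl','rb'))
for a,b,n in((s,d2,'scene'),(q,d3,'side')):
  for t in ['canister','tray','scoop']:
    r=manip.recognise(b,t);print(n,t,r[0]['location'] if r else None)
cv2.imwrite('pics/s7z.png',cv2.resize(np.hstack([q['image'][140:400,260:440],d3['image'][140:400,260:440]])[:,:,::-1],None,fx=2.2,fy=2.2))
```

```text
tin top [[-0.044   0.0474]
 [-0.0441  0.1103]
 [-0.002   0.1118]
 [-0.0022  0.0486]]
stop [[-0.0586  0.1119]
 [-0.      0.1141]] fence end [[-0.0002  0.1991]]
scene canister [392.8, 183.9]
scene tray [194.7, 281.9]
scene scoop [316.1, 182.7]
side canister [330.7, 167.4]
side tray [388.1, 358.0]
side scoop [286.8, 215.9]
```

View pics/s7z.png

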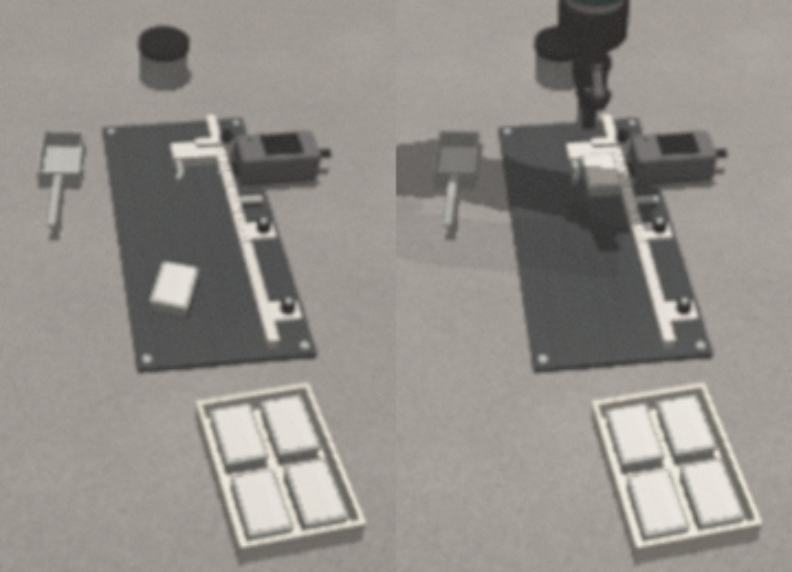

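The before and after side views match for the scoop, canister and tray. The tin reads 44 mm out from the fence at its near edge, and its front is at the stop face within 1–2 mm, which is the rounded lid edge. The stop is where it was. Handing in.

Run:
```python
from h import *
print(manip.read_time(),loc(),manip.read_wrist_force())
manip.job_done()
```

```text
22.0917 [-6.010e-02 -1.000e-04  1.694e-01] [-0.54828101  0.00386593  0.66828791]
the job is handed in; nothing more can be done
```

The tin is in the corner pocket against the end stop and the fence, and I handed the job in at about 22 s with the hand clear above it.

I pushed it square against the fence near the feed end with two fingertips. Then I slid it along the fence with shut fingers at its rear end, leaning slightly towards the fence. It was never gripped or lifted, and each push was set to stop at a force change of 12 N or less, far below the stop's 60 N.

Last checks:
- **At the stop:** the final press (12 N) stopped at the same place as the one before, within 0.1 mm. In the picture the tin's front edge read about 1–2 mm short of the stop's face. I put that down to the rounded lid edge and the calibration, not a real gap.
- **At the fence:** the tin's near long edge measured 44 mm from the fence face, which is its full width, and parallel to it. Its fence-side edge read 2 mm off the fence, also at the rounded lid edge.
- **End stop:** it measured within about 1 mm of where it started.
- **Bystanders:** the canister, scoop and tray look unmoved in before and after pictures. The network's positions for them differed by up to about 7 pixels, which I took as detection noise and changed shadows.

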